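# Move the mudroom pocket things to the oak caddy in the same order

## Task

The tray's four bins are coming out to be washed: move the black key box, the carabiner, the red bike light and the glass votive jar from the row of bins into the four wells of the oak caddy, one to a well and in the same left-to-right order, so that everyone still finds their own thing in its place. Leave each inside its well, lying flat on the well's floor, the jar standing upright; set the glass down rather than dropping it, and don't disturb the wax tin, brush and padlock that stand around.

Things in the scene. Friction and masses are not known exactly. Their poses are not given: they have to be found in the camera images.
- key_box: black plastic key box, a flat rectangular case 40 (x) by 58 (y) by 23 mm high with two small steel discs on its lid; about 70 g; grip it across its 40 mm (its x axis). Origin: centre of its underside, z up
- carabiner: stainless carabiner lying flat, an oval ring of 8 mm round bar, 32 (x) by 60 (y) mm outside, 8 mm high, its two sides straight for the middle 26 mm and parallel to y; about 60 g; grip it across its 32 mm (its x axis). Origin: centre of the oval on its underside, z up
- bike_light: red plastic bike light lying on its black back, a rounded rectangular block 34 (x) by 54 (y) by 26 mm high with three white lamps on top; about 60 g; grip it across its 34 mm (its x axis). Origin: centre of its underside, z up
- votive_jar: small round glass votive jar standing upright, 50 mm in diameter, 55 mm high, open above, wall 3 mm, with a tealight in it; about 130 g. Origin: centre of its underside, z up
- key_bin: grey plastic drawer bin in the tray's row, the one in which the black key box lies at the start; fixed; all four bins are alike: 118 (x) by 84 (y) mm outside, 20 mm high, walls and floor 2 mm, open above. Origin: centre of its underside, which stands on the tray's floor; x, y, z parallel to the tray's
- carabiner_bin: grey plastic drawer bin in the tray's row, the one in which the carabiner lies at the start; fixed; all four bins are alike: 118 (x) by 84 (y) mm outside, 20 mm high, walls and floor 2 mm, open above. Origin: centre of its underside, which stands on the tray's floor; x, y, z parallel to the tray's
- light_bin: grey plastic drawer bin in the tray's row, the one in which the red bike light lies at the start; fixed; all four bins are alike: 118 (x) by 84 (y) mm outside, 20 mm high, walls and floor 2 mm, open above. Origin: centre of its underside, which stands on the tray's floor; x, y, z parallel to the tray's
- jar_bin: grey plastic drawer bin in the tray's row, the one in which the glass jar lies at the start; fixed; all four bins are alike: 118 (x) by 84 (y) mm outside, 20 mm high, walls and floor 2 mm, open above. Origin: centre of its underside, which stands on the tray's floor; x, y, z parallel to the tray's
- tray: white pull-out tray at the back, fixed. Origin: on the bench top under the middle of the row of 4 bins; x away from the robot, y along the row to the left, z up. Bin centres at x 0, y -129, -43, 43, 129 mm. Floor inside the bins 18 mm above the bench, bin rims 36, tray walls 40. Behind it, from x = 73 mm, a 66 mm high deck with a dish and a case on it (to 106 mm high, from x = 105 mm)
- caddy: low oak caddy between robot and tray, fixed: a row of 4 alike open wells. 124 (x) by 356 (y) mm, outer walls 24 mm high, dividers 18. Origin: centre of its underside on the bench top; x away from the robot, y along the row to the left, z up. Wells centred at x 0, y -129, -43, 43, 129 mm, each 110 (x) by 80 (y) mm inside, floor 6 mm above the bench
- wax_tin: round flat boot-wax tin, 65 mm in diameter, 24 mm high, loose in the tray beyond the +y end of the bins; to be left alone. Origin: centre of its underside
- boot_brush: wooden boot brush, 150 by 48 by 38 mm, loose on the bench beside the caddy's +y end; to be left alone. Origin: centre of its underside
- padlock: brass padlock lying flat, body 36 by 44 by 20 mm, loose on the bench beside the caddy's -y end; to be left alone. Origin: centre of the body's underside
There are look-alikes about, which are no part of the job. Several things have the shape of the votive_jar; the one meant has the colours described above.

How it is judged:
At the end, for the whole second after the job is handed in: each of the four things rests, let go and still, in the caddy's well that has the same place in the row as the bin it started in (within 25 mm of the well's middle along the row and 45 mm across it), its underside within 6 mm of the well's floor and tilted by less than 0.2 rad (((y of key_bin in the frame of tray between -0.149 and -0.109 m and y of key_box in the frame of caddy between -0.154 and -0.104 m) or (y of key_bin in the frame of tray between -0.063 and -0.023 m and y of key_box in the frame of caddy between -0.068 and -0.018 m) or (y of key_bin in the frame of tray between 0.023 and 0.063 m and y of key_box in the frame of caddy between 0.018 and 0.068 m) or (y of key_bin in the frame of tray between 0.109 and 0.149 m and y of key_box in the frame of caddy between 0.104 and 0.154 m)) and x of key_box in the frame of caddy between -0.045 and 0.045 m and z of key_box in the frame of caddy between 0 and 0.012 m and angle between each of key_box, carabiner, bike_light, votive_jar's own z axis and vertical below 0.2 rad and linear speed of each of key_box, carabiner, bike_light, votive_jar below 0.02 m/s and contact force between the fingers and key_box below 0.05 N and ((y of carabiner_bin in the frame of tray between -0.149 and -0.109 m and y of carabiner in the frame of caddy between -0.154 and -0.104 m) or (y of carabiner_bin in the frame of tray between -0.063 and -0.023 m and y of carabiner in the frame of caddy between -0.068 and -0.018 m) or (y of carabiner_bin in the frame of tray between 0.023 and 0.063 m and y of carabiner in the frame of caddy between 0.018 and 0.068 m) or (y of carabiner_bin in the frame of tray between 0.109 and 0.149 m and y of carabiner in the frame of caddy between 0.104 and 0.154 m)) and x of carabiner in the frame of caddy between -0.045 and 0.045 m and z of carabiner in the frame of caddy between 0 and 0.012 m and contact force between the fingers and carabiner below 0.05 N and ((y of light_bin in the frame of tray between -0.149 and -0.109 m and y of bike_light in the frame of caddy between -0.154 and -0.104 m) or (y of light_bin in the frame of tray between -0.063 and -0.023 m and y of bike_light in the frame of caddy between -0.068 and -0.018 m) or (y of light_bin in the frame of tray between 0.023 and 0.063 m and y of bike_light in the frame of caddy between 0.018 and 0.068 m) or (y of light_bin in the frame of tray between 0.109 and 0.149 m and y of bike_light in the frame of caddy between 0.104 and 0.154 m)) and x of bike_light in the frame of caddy between -0.045 and 0.045 m and z of bike_light in the frame of caddy between 0 and 0.012 m and contact force between the fingers and bike_light below 0.05 N and ((y of jar_bin in the frame of tray between -0.149 and -0.109 m and y of votive_jar in the frame of caddy between -0.154 and -0.104 m) or (y of jar_bin in the frame of tray between -0.063 and -0.023 m and y of votive_jar in the frame of caddy between -0.068 and -0.018 m) or (y of jar_bin in the frame of tray between 0.023 and 0.063 m and y of votive_jar in the frame of caddy between 0.018 and 0.068 m) or (y of jar_bin in the frame of tray between 0.109 and 0.149 m and y of votive_jar in the frame of caddy between 0.104 and 0.154 m)) and x of votive_jar in the frame of caddy between -0.045 and 0.045 m and z of votive_jar in the frame of caddy between 0 and 0.012 m and contact force between the fingers and votive_jar below 0.05 N); the robot touches nothing.
It fails at once if the glass jar is let go in the air above the caddy (more than about 15 mm up) instead of being set down (contact force between the fingers and votive_jar below 0.05 N and z of votive_jar in the frame of caddy above 0.022 m and x of votive_jar in the frame of caddy between -0.075 and 0.075 m and y of votive_jar in the frame of caddy between -0.19 and 0.19 m).
It fails at once if the wax tin is moved by more than 20 mm (distance of wax_tin from where it was at the start of the episode above 0.02 m).
It fails at once if the boot brush is moved by more than 20 mm (distance of boot_brush from where it was at the start of the episode above 0.02 m).
It fails at once if the padlock is moved by more than 20 mm (distance of padlock from where it was at the start of the episode above 0.02 m).
It also fails if it takes over 90 s, if anything falls off the work surface, if the arm or the gripper's body presses on something with over 40 N, if the wrist force passes 120 N, or if a joint passes its speed limit or range.

## Robot

A 6-joint arm with a two-finger parallel gripper is mounted at the origin on the work surface. World frame = base frame: x ahead of the robot, y to its left, z up, the work surface at z = 0. Lengths are in m, angles in rad, forces in N, time in s.
With the tool pointing down it reaches from about 0.275 to 0.725 m from the base axis. Payload 5.6 kg.
Tool frame: the origin (TCP) lies midway between the tips of the shut fingers; the grasp point (between the pads) lies manip.pinch_z behind it (manip.pinch_z is the distance from the TCP to the grasp point, in m); z points along the fingers, y is the line along which they close (so a half turn about z gives the same grasp; the last joint's range is limited). The gripper opens to 85 mm and grips with 20 to 120 N. Pads are 22 mm wide; open, the fingers measure 114 mm over their backs; the gripper's body (76 mm by 85 mm) begins 54 mm behind the grasp point. The pads swing forward as they close: fully open they stand 13 mm farther back than shut.
Start: joints at [-0.976, 0.255, 0.108, 0, -1.424, -0.285], TCP at [0.168, -0.524, 0.203] pointing down, gripper open.
Joint ranges: [-2.95, 2.95], [-1.21, 1.97], [-1.09, 1.5], [-2.87, 1.71], [-2.94, -0.07], [-3.05, 3.05]. Speed limits (rad/s): [2.57, 2.57, 3.14, 3.14, 3.14, 3.14].

## Interface

Orientations are given as a rotation vector (axis times angle).
In Python, from bench import manip, eyes, spotter gives the robot as it stands.
- The arm moves only by the tool send_rows, never from a script. Its argument "motion" is a list of rows, each an object of numbers: "claw": the closure, from -1 (fully open) to 1 (shut); "tx", "ty", "tz": the shift along the tool's x, y, z in mm; "rx", "ry", "rz": the turn, a rotation vector about the tool's x, y, z in rad. A call has 1 to 12 rows; each row is the pose to reach, as a shift and turn from the pose commanded when the call began, along the tool's axes at that moment; what a row does not reach only later rows make up. A row lasts 1/8 s, in which the tool goes at most 62.5 mm and 10.7 degrees, less where a joint would pass 70% of its speed; a pose out of reach is approached as far as the arm can. A call with a gripper value outside its range is refused whole. The fingers move at their own pace and stop on an object; "squeeze" is the grip in N (left out, the last holds). Time passes only in rows, so rows that repeat a pose let the fingers close. It gives the time, the measured TCP pose, the force, the opening and the grip force at its end, in the units of the state.
- manip.get_obs(): the state, without advancing time (a new reading comes with each control period).
- eyes.camera(name): name is "scene" or "top" or "wrist"; returns a dict with "pixels" (400x640x3 uint8, red, green, blue), "K" (3x3 intrinsics, pixels), "k1" (the pictures are not rectified: a ray, as slopes to the right and down, at radius r is drawn at 1 + k1 r^2 times it, then the intrinsics apply), "extrinsics" (4x4, takes a point from camera to world coordinates). Camera axes: x right, y down, z forward; pixel columns grow to the right and rows downward; lengths in m; the calibration is good to about 2 mm. A picture is of the moment at which its call begins. There is no depth.
- manip.sign_off(): hands the job in; it is judged then, once.
Trained networks look in the newest picture that a camera, given by its name, has taken for a name from the list of things; names that differ only in an ending like _2 or _b are one class to them, and where a whole thing is asked for, a point or a joint stands for the part that bears it (a point fixed in the world has none). Each returns a list of dicts, best first, with "p" (0 to 1); they miss things now and then, are a little off and sometimes report something else, mostly with a low value. They report only what shows in the picture. A call takes as long as a camera call. They do not tell look-alikes from the thing itself.
- spotter.look_for(camera, query): "at" ([x, y, z] in m, in world coordinates, good to about 4 mm: the middle of the surface that is visible of it).
- spotter.trace(camera, query): "region" (400x640 bool, what is visible of it).
The state is a dict: "time_s": time; "joint_positions": joint angles; "qd": joint speeds; "joint_efforts": joint torques, N m; "ee_pos": TCP position; "orientation": TCP orientation; "ft_force": force on the tool from outside, world axes, zero at the start; "wrist_torque": the same for the moment, N m; "width": finger opening in m; "gripper_force": force on a finger pad.
Only numpy, scipy, OpenCV 4.12 (cv2) and the standard library are available. Lean on these libraries where they do the work, as an engineer would, in place of code of your own. Each camera call takes 0.05 s, during which the arm holds its last target. There are 200 camera calls.

## Working session

There is one attempt and no reset: what is moved stays moved. The work goes in short steps, Python scripts to look and compute and a tool call to move; the robot and the scene stay as the last step left them, time stands still between calls to the robot, and variables do not carry over. Pictures are saved under pics/ and viewed, at most 14 in all, crops included, and the job is handed in when it is done.

Besides the shell and the picture viewer there is one more tool, called by a JSON object that holds its "name" and its "arguments". send_rows: Moves the arm, as the interface text tells. Its arguments: {"type":"object","properties":{"motion":{"type":"array","items":{"type":"object","properties":{"claw":{"type":"number"},"tx":{"type":"number"},"ty":{"type":"number"},"tz":{"type":"number"},"rx":{"type":"number"},"ry":{"type":"number"},"rz":{"type":"number"}}}},"squeeze":{"type":"number"}},"required":["motion"]}

```bash
ls; mkdir -p pics; python3 - <<'E'
from bench import manip, eyes, spotter
import cv2,numpy as np
print(manip.pinch_z, manip.get_obs())
for c in ("scene","top"):
    d=eyes.camera(c); cv2.imwrite(f"pics/{c}0.png",d["pixels"][:,:,::-1]); print(c,d["K"],d["k1"],d["extrinsics"].round(3).tolist())
    for q in ("key_box","carabiner","bike_light","votive_jar","tray","caddy","wax_tin","boot_brush","padlock"):
        print(q,[(np.round(r["at"],3).tolist(),round(r["p"],2)) for r in spotter.look_for(c,q)][:5])
E
```

```text
pics
0.0187 {'time_s': 0.0, 'joint_positions': array([-9.76384916e-01,  2.55748917e-01,  1.06990730e-01, -4.74604688e-04,
       -1.42386842e+00, -2.84600411e-01]), 'qd': array([ 8.02353569e-04,  3.87607524e-04, -5.39113967e-04,  7.34970830e-05,
       -7.92940058e-04,  9.41834286e-04]), 'joint_efforts': array([ 2.42845836e-04, -3.86624444e+01,  2.37938404e+01,  5.36534294e+00,
       -6.21727100e-03,  6.39342872e-06]), 'ee_pos': array([ 0.16757326, -0.5232796 ,  0.20248937]), 'orientation': array([ 4.84542752e-01, -3.10364147e+00, -2.91517471e-03]), 'ft_force': array([-0.31648089, -0.04671396,  0.19064232]), 'wrist_torque': array([-0.00432202,  0.02037184,  0.00937584]), 'gripper_force': 0.0, 'width': 0.08523037725572584}
scene [[505.60312765   0.         315.13242154]
 [  0.         505.60312765 197.99344411]
 [  0.           0.           1.        ]] -0.12287427218310165 [[-0.123, 0.698, -0.705, 1.604], [0.992, 0.092, -0.082, 0.098], [0.007, -0.71, -0.704, 1.043], [0.0, 0.0, 0.0, 1.0]]
key_box [([0.672, 0.047, 0.046], 0.56), ([0.667, -0.129, 0.058], 0.15)]
carabiner [([0.655, 0.12
[... 642 characters left out ...]
], [-0.999, 0.03, 0.021, -0.011], [-0.023, -0.064, -0.998, 1.169], [0.0, 0.0, 0.0, 1.0]]
key_box [([0.66, 0.045, 0.041], 0.56)]
carabiner [([0.654, 0.13, 0.025], 0.48)]
bike_light [([0.647, -0.047, 0.042], 0.88), ([0.657, 0.129, 0.023], 0.68)]
votive_jar [([0.7, -0.301, 0.022], 0.89), ([0.803, -0.267, 0.021], 0.89), ([0.624, -0.255, 0.025], 0.66), ([0.654, -0.127, 0.04], 0.64), ([0.582, -0.335, 0.022], 0.57)]
tray [([0.768, 0.06, 0.064], 0.85), ([0.641, 0.046, 0.019], 0.38)]
caddy [([0.451, -0.098, 0.007], 0.83)]
wax_tin [([0.663, 0.21, 0.044], 0.8)]
boot_brush [([0.436, 0.137, 0.038], 0.97)]
padlock [([0.453, -0.334, 0.018], 0.7), ([0.663, 0.21, 0.042], 0.42), ([0.65, -0.044, 0.042], 0.22)]
```

View pics/top0.png

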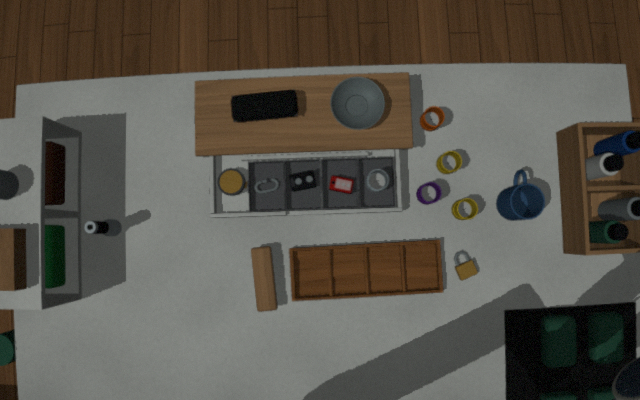

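View pics/scene0.png

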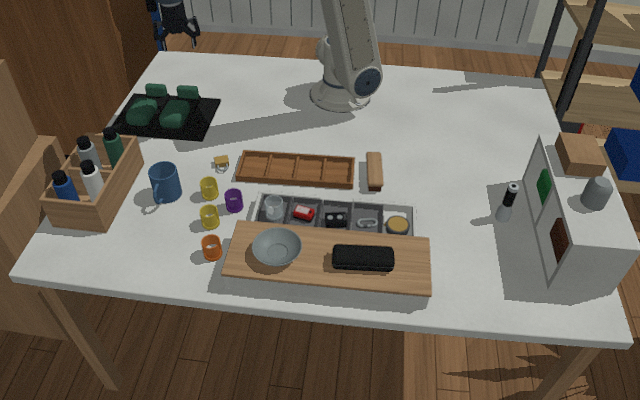

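Top view: the objects run from left (+y) as carabiner (267,185), key box (303,180), bike light (342,184) and glass jar (378,180). The jar's look-alikes are coloured, outside the bins: purple (429,192), yellow (449,161) and (465,208), orange (432,119). I choose the clear jar in the bin. The bike light and key box have no real double. Next, the close crop and shape measurements.

```bash
cat > h.py <<'E'
from bench import manip, eyes, spotter
import cv2,numpy as np
def w2p(d,P):
    """world points -> pixels"""
    E=np.linalg.inv(d["extrinsics"]); P=np.atleast_2d(P)
    return cv2.projectPoints(P.astype(float),cv2.Rodrigues(E[:3,:3])[0],E[:3,3],d["K"],np.array([d["k1"],0,0,0.]))[0][:,0]
def p2w(d,uv,z):
    """pixels -> world points on plane z"""
    n=cv2.undistortPoints(np.atleast_2d(uv).astype(float)[:,None],d["K"],np.array([d["k1"],0,0,0.]))[:,0]
    r=np.c_[n,np.ones(len(n))]@d["extrinsics"][:3,:3].T; o=d["extrinsics"][:3,3]
    return o+r*((z-o[2])/r[:,2])[:,None]
def rect(d,m,z):
    """min-area rectangle of a mask on plane z: centre mm, (short, long) mm, yaw of long axis deg in (-90,90]"""
    c=max(cv2.findContours(m.astype(np.uint8),0,2)[0],key=cv2.contourArea)[:,0]
    w=p2w(d,c,z)[:,:2]*1000
    (cx,cy),(a,b),t=cv2.minAreaRect(w.astype(np.float32))
    if a>b: t+=0; L=(b,a)
    else: t+=90; L=(a,b)
    return round(cx,1),round(cy,1),np.round(L,1),round((t+90)%180-90,1)
E
python3 - <<'E'
from h import *
d=eyes.camera("top")
for q,z in (("key_box",.043),("carabiner",.024),("bike_light",.046),("votive_jar",.055),("wax_tin",.04),("boot_brush",.038),("padlock",.02),("caddy",.024)):
    for r in spotter.trace("top",q)[:2]: print(q,round(r["p"],2),rect(d,r["region"],z),np.argwhere(r["region"]).mean(0).round(0)[::-1])
im=d["pixels"][130:310,210:480,::-1]
cv2.imwrite("pics/crop.png",cv2.convertScaleAbs(cv2.resize(im,None,fx=2.95,fy=2.95,interpolation=cv2.INTER_CUBIC),alpha=1.4))
E
```

```text
key_box 0.68 (661.1, 43.1, array([43.1, 58.3]), -80.4) [302. 180.]
carabiner 0.71 (654.0, 128.4, array([32.3, 59.2]), -77.8) [267. 185.]
bike_light 0.89 (649.1, -46.8, array([35.5, 53.4]), 76.8) [341. 184.]
votive_jar 0.95 (622.9, -244.7, array([48.5, 50.9]), 87.5) [428. 193.]
votive_jar 0.86 (692.1, -297.0, array([51.3, 56.7]), 88.4) [449. 162.]
wax_tin 0.96 (663.4, 210.4, array([64.7, 67.4]), 43.4) [232. 181.]
boot_brush 0.95 (436.5, 138.2, array([ 51.1, 149.2]), 4.1) [264. 279.]
padlock 0.92 (452.7, -330.5, array([46.2, 63. ]), 21.3) [465. 267.]
padlock 0.27 (653.4, -43.2, array([ 87.4, 121.2]), -1.7) [339. 183.]
caddy 0.74 (448.0, -98.7, array([129.6, 355.4]), -88.5) [366. 270.]
```

View pics/crop.png

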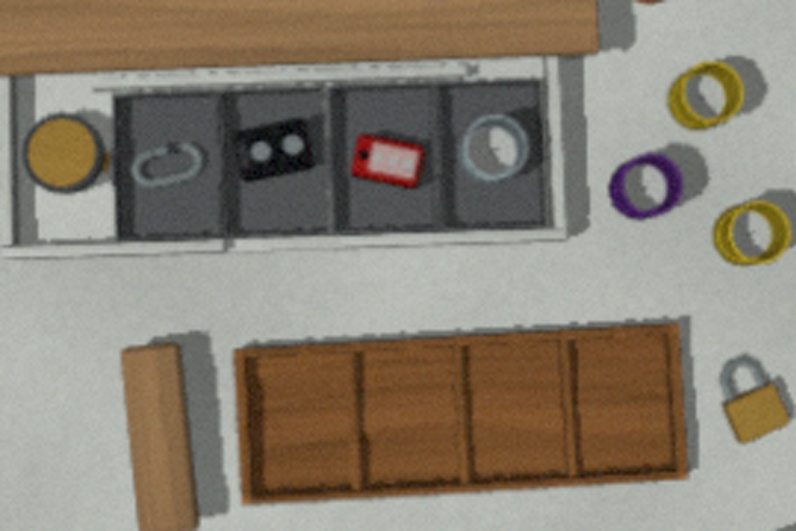

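The crop confirms the clear glass jar at crop (495,148). The wells are empty, and the caddy and tray are both turned slightly. I'll fit their frames from the corners and set up a move calculator.

```bash
cat >> h.py <<'E'
from scipy.spatial.transform import Rotation as R
def fit2d(P,Q):
    """rigid 2D fit Q ~ rot(P)+t -> t, yaw deg, rms"""
    p,q=P-P.mean(0),Q-Q.mean(0)
    a=np.arctan2((p[:,0]*q[:,1]-p[:,1]*q[:,0]).sum(),(p*q).sum())
    M=np.array([[np.cos(a),-np.sin(a)],[np.sin(a),np.cos(a)]])
    return Q.mean(0)-M@P.mean(0),np.degrees(a),np.sqrt((((M@p.T).T-q)**2).sum(1).mean())
def go(start,targets):
    """start/targets: (x,y,z mm, yaw deg of tool y); start None = now. prints tool-frame shifts/turns"""
    ob=manip.get_obs(); R0=R.from_rotvec(ob["orientation"]); p0=ob["ee_pos"]*1000
    for x,y,z,w in targets:
        w=np.radians(w); c,s=np.cos(w),np.sin(w)
        T=R.from_matrix(np.array([[-s,c,0],[c,s,0],[0,0,-1]]))
        T=R.from_matrix(np.c_[np.cross([c,s,0],[0,0,-1]),[c,s,0],[0,0,-1]])
        print((x,y,z), np.round(R0.inv().apply(np.array([x,y,z])-p0),1),(R0.inv()*T).as_rotvec().round(3))
E
sed -i '/T=R.from_matrix(np.array/d' h.py
python3 - <<'E'
from h import *
d=eyes.camera("top")
f=lambda c:np.array(c)/2.95+[210,130]-.33
Q=p2w(d,f([(236,350),(680,322),(687,478),(246,502)]),.024)[:,:2]*1000
print("caddy",fit2d(np.array([(62,178),(62,-178),(-62,-178),(-62,178.]) if 0 else np.array([(62,178),(62,-178),(-62,-178),(-62,178)],float),Q))
Q=p2w(d,f([(115,95),(546,80),(548,228),(117,240)]),.036)[:,:2]*1000
print("bins",fit2d(np.array([(59,172),(59,-172),(-59,-172),(-59,172)],float),Q))
print("jar",p2w(d,f([(495,148)]),.073),"key",p2w(d,f([(273,145)]),.041))
go(None,[(500,-250,200,180),(650,-128,200,180)])
E
```

```text
File "<stdin>", line 5
    print("caddy",fit2d(np.array([(62,178),(62,-178),(-62,-178),(-62,178.]) if 0 else np.array([(62,178),(62,-178),(-62,-178),(-62,178)],float),Q))
                                                                         ^
SyntaxError: closing parenthesis ']' does not match opening parenthesis '('
```

```bash
python3 - <<'E'
from h import *
d=eyes.camera("top")
f=lambda c:np.array(c)/2.95+[210,130]-.33
for n,z,a,b,c in (("caddy",.024,62,178,[(236,350),(680,322),(687,478),(246,502)]),("bins",.036,59,172,[(115,95),(546,80),(548,228),(117,240)])):
    Q=p2w(d,f(c),z)[:,:2]*1000
    print(n,fit2d(np.array([(a,b),(a,-b),(-a,-b),(-a,b)],float),Q))
print("jar",p2w(d,f([(495,148)]),.073),"key",p2w(d,f([(273,145)]),.041))
go(None,[(500,-250,200,180),(650,-128,200,180)])
E
```

```text
caddy (array([448.5935437 , -99.98664747]), np.float64(1.552003715122782), np.float64(2.4451366517064463))
bins (array([651.63814516,  -1.65567822]), np.float64(-0.07997638630093432), np.float64(1.745828150409048))
jar [[ 0.65363079 -0.12759651  0.073     ]] key [[0.66471644 0.04362278 0.041     ]]
(500, -250, 200) [-400.   159.5    3.4] [ 0.    -0.    -1.261]
(650, -128, 200) [-580.   229.9    3.4] [ 0.    -0.    -1.261]
```

{"name": "send_rows", "arguments": {"motion": [{"tx": -580, "ty": 230, "tz": 3, "rz": -1.261, "claw": -0.6}, {"tx": -580, "ty": 230, "tz": 3, "rz": -1.261, "claw": -0.6}, {"tx": -580, "ty": 230, "tz": 3, "rz": -1.261, "claw": -0.6}, {"tx": -580, "ty": 230, "tz": 3, "rz": -1.261, "claw": -0.6}, {"tx": -580, "ty": 230, "tz": 3, "rz": -1.261, "claw": -0.6}, {"tx": -580, "ty": 230, "tz": 3, "rz": -1.261, "claw": -0.6}, {"tx": -580, "ty": 230, "tz": 3, "rz": -1.261, "claw": -0.6}, {"tx": -580, "ty": 230, "tz": 3, "rz": -1.261, "claw": -0.6}, {"tx": -580, "ty": 230, "tz": 3, "rz": -1.261, "claw": -0.6}, {"tx": -580, "ty": 230, "tz": 3, "rz": -1.261, "claw": -0.6}, {"tx": -580, "ty": 230, "tz": 3, "rz": -1.261, "claw": -0.6}, {"tx": -580, "ty": 230, "tz": 3, "rz": -1.261, "claw": -0.6}], "squeeze": 30}}

```text
invalid input
```

```bash
python3 - <<'E'
from h import *
d=eyes.camera("wrist"); cv2.imwrite("pics/w1.png",d["pixels"][:,:,::-1])
print(d["extrinsics"].round(3).tolist(),manip.get_obs()["joint_positions"].round(2))
for q in ("votive_jar","bike_light","key_box"): print(q,[(np.round(r["at"],3).tolist(),round(r["p"],2)) for r in spotter.look_for("wrist",q)][:3])
c=p2w(d,w2p(d,[[.65,-.128,.073]]),.073);print(c)
E
```

```text
[[-0.304, 0.914, 0.27, 0.099], [0.953, 0.292, 0.086, -0.546], [-0.0, 0.283, -0.959, 0.374], [0.0, 0.0, 0.0, 1.0]] [-0.98  0.26  0.11  0.   -1.42 -0.28]
votive_jar []
bike_light []
key_box []
[[ 0.64994704 -0.12804433  0.073     ]]
```

View pics/w1.png

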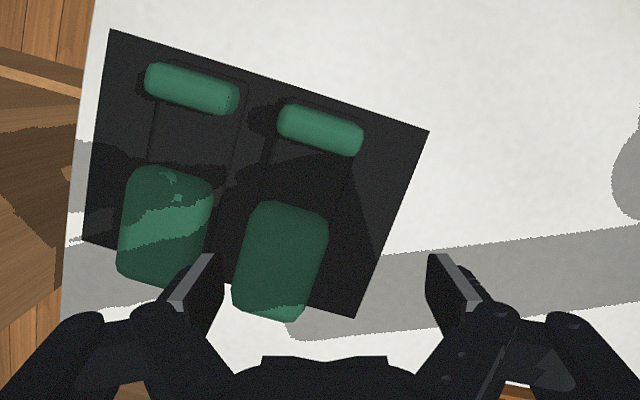

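The move was refused, so this picture only shows the start view (boots on a mat, fingers at the bottom). I'll retry with all the keys given.

{"name": "send_rows", "arguments": {"motion": [{"tx": -60, "ty": 20, "tz": 0, "rx": 0, "ry": 0, "rz": -0.15, "claw": -0.6}, {"tx": -580, "ty": 230, "tz": 3, "rx": 0, "ry": 0, "rz": -1.261, "claw": -0.6}], "squeeze": 30}}

```text
time_s: 1.95
ee_pos: [0.2669, -0.4463, 0.2029]
orientation: [1.005, -2.977, -0.0]
ft_force: [-0.2, -0.4, 0.7]
width: 0.0681
gripper_force: 0.0
```

```bash
python3 -c "
from h import *
go(None,[(650,-128,200,180)])"
```

```text
(650, -128, 200) [-497.6   21.1    2.8] [ 0.   -0.   -0.92]
```

{"name": "send_rows", "arguments": {"motion": [{"tx": -498, "ty": 21, "tz": 3, "rx": 0, "ry": 0, "rz": -0.92, "claw": -0.6}, {"tx": -498, "ty": 21, "tz": 3, "rx": 0, "ry": 0, "rz": -0.92, "claw": -0.6}, {"tx": -498, "ty": 21, "tz": 3, "rx": 0, "ry": 0, "rz": -0.92, "claw": -0.6}, {"tx": -498, "ty": 21, "tz": 3, "rx": 0, "ry": 0, "rz": -0.92, "claw": -0.6}, {"tx": -498, "ty": 21, "tz": 3, "rx": 0, "ry": 0, "rz": -0.92, "claw": -0.6}, {"tx": -498, "ty": 21, "tz": 3, "rx": 0, "ry": 0, "rz": -0.92, "claw": -0.6}, {"tx": -498, "ty": 21, "tz": 3, "rx": 0, "ry": 0, "rz": -0.92, "claw": -0.6}, {"tx": -498, "ty": 21, "tz": 3, "rx": 0, "ry": 0, "rz": -0.92, "claw": -0.6}, {"tx": -498, "ty": 21, "tz": 3, "rx": 0, "ry": 0, "rz": -0.92, "claw": -0.6}, {"tx": -498, "ty": 21, "tz": 3, "rx": 0, "ry": 0, "rz": -0.92, "claw": -0.6}, {"tx": -498, "ty": 21, "tz": 3, "rx": 0, "ry": 0, "rz": -0.92, "claw": -0.6}]}}

```text
time_s: 3.32
ee_pos: [0.6503, -0.1308, 0.2008]
orientation: [-2.216, 2.226, -0.001]
ft_force: [-1.4, -0.1, -0.6]
width: 0.068
gripper_force: 0.0
```

```bash
python3 - <<'E'
from h import *
d=eyes.camera("wrist"); cv2.imwrite("pics/w2.png",d["pixels"][:,:,::-1])
print(d["extrinsics"].round(3).tolist(),manip.get_obs()["joint_positions"].round(2))
for q in ("votive_jar","bike_light","key_box"): print(q,[(np.round(r["at"],3).tolist(),round(r["p"],2)) for r in spotter.look_for("wrist",q)][:3])
for r in spotter.trace("wrist","votive_jar")[:1]: print(rect(d,r["region"],.073))
print(w2p(d,[[.6536,-.1276,.073]]))
go(None,[(654,-128,120,180),(654,-128,36,180)])
E
```

```text
[[-1.0, 0.005, 0.002, 0.649], [0.006, 0.959, 0.283, -0.203], [-0.0, 0.283, -0.959, 0.372], [0.0, 0.0, 0.0, 1.0]] [ 0.04  0.49  0.45  0.   -1.53 -0.04]
votive_jar [([0.657, -0.121, 0.039], 0.88), ([0.695, -0.278, 0.036], 0.88), ([0.622, -0.255, 0.022], 0.59)]
bike_light [([0.649, -0.053, 0.041], 0.62)]
key_box [([0.663, 0.039, 0.043], 0.64)]
(656.1, -131.7, array([49.4, 54.9]), -75.6)
[[320.11368019 181.68942935]]
(654, -128, 120) [-2.5 -3.5 80.6] [-0.001  0.    -0.004]
(654, -128, 36) [ -2.5  -3.4 164.6] [-0.001  0.    -0.004]
```

View pics/w2.png

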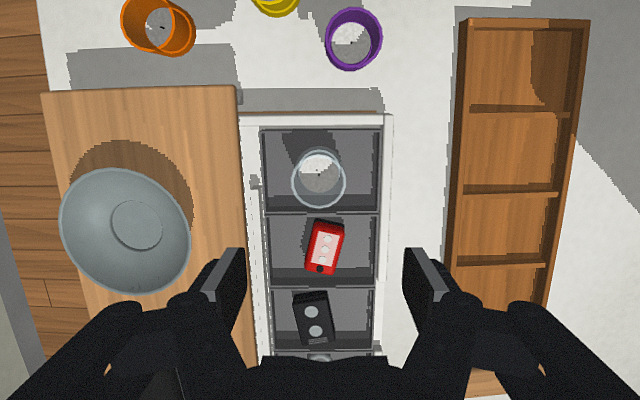

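{"name": "send_rows", "arguments": {"motion": [{"tx": 0, "ty": -4, "tz": 40, "rx": 0, "ry": 0, "rz": 0, "claw": -0.6}, {"tx": 0, "ty": -4, "tz": 80, "rx": 0, "ry": 0, "rz": 0, "claw": -0.6}, {"tx": 0, "ty": -4, "tz": 80, "rx": 0, "ry": 0, "rz": 0, "claw": -0.6}]}}

```text
time_s: 3.95
ee_pos: [0.6522, -0.1298, 0.1167]
orientation: [2.214, -2.222, -0.009]
ft_force: [0.4, -0.3, 0.1]
width: 0.0682
gripper_force: 0.0
```

```bash
python3 - <<'E'
from h import *
go(None,[(654.5,-127.5,38,180)])
E
```

```text
(654.5, -127.5, 38) [-2.3 -2.8 78.6] [ 0.008  0.001 -0.004]
```

{"name": "send_rows", "arguments": {"motion": [{"tx": -2, "ty": -3, "tz": 40, "rx": 0, "ry": 0, "rz": 0, "claw": -0.6}, {"tx": -2, "ty": -3, "tz": 76, "rx": 0, "ry": 0, "rz": 0, "claw": -0.6}, {"tx": -2, "ty": -3, "tz": 76, "rx": 0, "ry": 0, "rz": 0, "claw": -0.6}]}}

```text
time_s: 4.32
ee_pos: [0.6567, -0.1281, 0.0432]
orientation: [2.215, -2.224, -0.004]
ft_force: [-0.4, 0.5, 1.3]
width: 0.0685
gripper_force: 0.0
```

```bash
python3 - <<'E'
from h import *
o=manip.get_obs();print(o["qd"].round(3))
go(None,[(654.5,-127.5,38,180)])
E
```

```text
[ 0.001 -0.039  0.073  0.032 -0.026 -0.002]
(654.5, -127.5, 38) [-0.6  2.2  5.2] [ 0.004 -0.    -0.004]
```

{"name": "send_rows", "arguments": {"motion": [{"tx": 0, "ty": 2, "tz": 4, "rx": 0, "ry": 0, "rz": 0, "claw": -0.6}, {"tx": 0, "ty": 2, "tz": 4, "rx": 0, "ry": 0, "rz": 0, "claw": -0.3}, {"tx": 0, "ty": 2, "tz": 4, "rx": 0, "ry": 0, "rz": 0, "claw": 0}, {"tx": 0, "ty": 2, "tz": 4, "rx": 0, "ry": 0, "rz": 0, "claw": 0.2}, {"tx": 0, "ty": 2, "tz": 4, "rx": 0, "ry": 0, "rz": 0, "claw": 0.2}], "squeeze": 30}}

```text
time_s: 4.95
ee_pos: [0.6563, -0.1279, 0.0408]
orientation: [-2.217, 2.225, -0.001]
ft_force: [0.4, -0.7, 0.2]
width: 0.034
gripper_force: 0.4
```

```bash
python3 - <<'E'
from h import *
import math
def well(i,yaw=1.55): 
    y=[-129,-43,43,129][i]; a=math.radians(yaw); return 448.6-y*math.sin(a),-100+y*math.cos(a)
print([well(i) for i in range(4)])
x,y=well(0)
go(None,[(654.5,-127.5,120,180),(x,y,90,181.5)])
E
```

```text
[(452.0893601921778, -228.95279898260932), (449.7631200640593, -142.98426632753643), (447.43687993594074, -57.01573367246356), (445.1106398078222, 28.952798982609323)]
(654.5, -127.5, 120) [ -0.4   1.7 -79.2] [-0.001  0.    -0.003]
(452.0893601921778, -228.95279898260932, 90) [101.8 203.8 -49.5] [-0.001  0.    -0.03 ]
```

```bash
python3 - <<'E'
from h import *
d=eyes.camera("wrist"); t=eyes.camera("scene")
a=d["pixels"][100:400,150:500,::-1]; b=t["pixels"][100:260,190:440,::-1]
b=cv2.resize(b,None,fx=1.6,fy=1.6,interpolation=2); a=cv2.resize(a,(350,300))
b=np.vstack([b,np.zeros((300-b.shape[0] if b.shape[0]<300 else 0,b.shape[1],3),np.uint8)])
cv2.imwrite("pics/w3.png",np.hstack([a,b[:300]]))
E
```

```text
(no output)
```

View pics/w3.png

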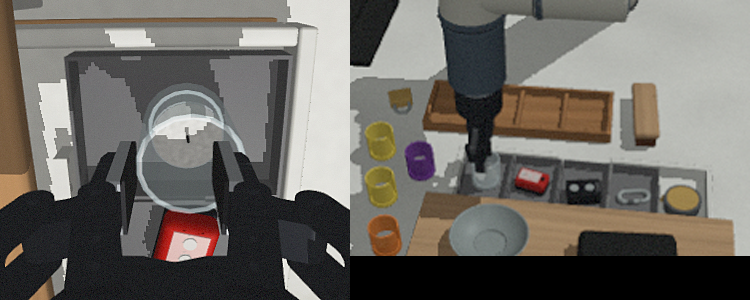

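The wrist crop shows the jar upright, its rim centred near (338,263) in the full picture. It sits on the -y side of the pads and has slipped out of the closing fingers. I'll measure where it is.

```bash
python3 - <<'E'
from h import *
d=eyes.camera("wrist"); print(d["extrinsics"][:3,3],manip.get_obs()["ee_pos"])
print("rim",p2w(d,[(338,263),(287,263),(393,263)],.073))
print("base",p2w(d,[(337,229)],.018))
print("tip px of TCP",w2p(d,[manip.get_obs()["ee_pos"]]))
for i,c in enumerate(("top","scene","wrist")):
    d=eyes.camera(c)
    print(c,[(np.round(r["at"],3).tolist(),round(r["p"],2)) for r in spotter.look_for(c,"votive_jar")][:5])
    for r in spotter.trace(c,"votive_jar"): print(rect(d,r["region"],.06))
d=eyes.camera("wrist")
cv2.imwrite("pics/w4.png",d["pixels"][150:400,200:480,::-1].repeat(2,0).repeat(2,1))
E
```

```text
[ 0.65517269 -0.1997562   0.21081167] [ 0.65574537 -0.12790432  0.03993741]
rim [[ 0.649344   -0.12804615  0.073     ]
 [ 0.67188006 -0.12813163  0.073     ]
 [ 0.62496408 -0.12784032  0.073     ]]
base [[ 0.64778459 -0.12202244  0.018     ]]
tip px of TCP [[323.59795616 234.23761525]]
top [([0.809, -0.273, 0.016], 0.83), ([0.585, -0.337, 0.022], 0.61), ([0.622, -0.251, 0.023], 0.56)]
(582.3, -326.4, array([50.4, 58.5]), 88.1)
(622.6, -243.7, array([48.1, 55.6]), 88.3)
(800.8, -265.6, array([48.2, 49.5]), 49.0)
(691.4, -295.7, array([51. , 56.5]), 88.4)
(630.8, -112.9, array([13.3, 26.4]), 34.8)
scene [([0.807, -0.266, 0.033], 0.92), ([0.637, -0.246, 0.038], 0.91), ([0.709, -0.296, 0.038], 0.91), ([0.667, -0.121, 0.052], 0.76), ([0.597, -0.332, 0.038], 0.71)]
(725.6, -289.3, array([48.1, 95.2]), 24.2)
(658.6, -237.5, array([47.6, 94.2]), 20.4)
(828.1, -255.8, array([49.7, 92.1]), 24.5)
(618.3, -319.9, array([49., 95.]), 23.9)
(666.8, -121.8, array([46.4, 86.7]), 9.6)
wrist [([0.653, -0.121, 0.05], 0.9), ([0.796, -0.244, 0.023], 0.88), ([0.626, -0.239, 0.027], 0.68)]
(628.0, -227.5, array([18. , 45.8]), 0.6)
(649.2, -127.0, array([50.9, 66.2]), 67.5)
(770.4, -236.0, array([10.1, 47.1]), -4.6)
(653.9, -139.6, array([ 74. , 102.6]), -0.2)
```

View pics/w4.png

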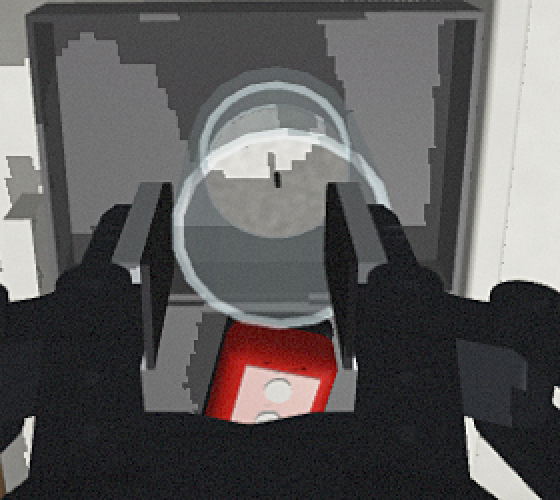

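```bash
python3 - <<'E'
from h import *
o=manip.get_obs(); print(o["width"],o["gripper_force"],o["ft_force"],o["ee_pos"],o["time_s"])
d=eyes.camera("wrist"); x,y,z=o["ee_pos"]
for dx in (.017,.025): print(dx,((w2p(d,[[x+dx,y-.011,z],[x-dx,y-.011,z]])-[200,150])*2).round(0).tolist())
E
```

```text
0.034233112063194446 0.37984864931786433 [ 0.34121001 -0.38016913 -0.31915162] [ 0.65571934 -0.12788992  0.03997248] 5.6
0.017 [[182.0, 130.0], [312.0, 129.0]]
0.025 [[151.0, 130.0], [342.0, 129.0]]
```

```bash
python3 - <<'E'
from h import *
d=eyes.camera("wrist"); x,y,z=manip.get_obs()["ee_pos"]
print("now, obs (286,241.5),(364,241.5)")
for h in (0,.01,.02,.03):
  for dy in (-.011,.011): print(h,dy,w2p(d,[[x+.017,y+dy,z+h],[x-.017,y+dy,z+h]]).round(0).tolist())
s=eyes.camera("scene"); print("scene tip px",w2p(s,[[x,y,z],[x,y,z+.0187]]).round(0).tolist(), "jar top",w2p(s,[[.65,-.128,.073]]).round(0))
a=s["pixels"][140:220,220:320,::-1]; cv2.imwrite("pics/s4.png",cv2.resize(a,None,fx=6,fy=6,interpolation=2))
E
```

```text
now, obs (286,241.5),(364,241.5)
0 -0.011 [[291.0, 215.0], [356.0, 215.0]]
0 0.011 [[292.0, 253.0], [355.0, 253.0]]
0.01 -0.011 [[289.0, 222.0], [358.0, 222.0]]
0.01 0.011 [[291.0, 262.0], [357.0, 262.0]]
0.02 -0.011 [[287.0, 229.0], [360.0, 229.0]]
0.02 0.011 [[289.0, 271.0], [358.0, 271.0]]
0.03 -0.011 [[285.0, 238.0], [362.0, 238.0]]
0.03 0.011 [[287.0, 282.0], [360.0, 282.0]]
scene tip px [[273.0, 208.0], [273.0, 204.0]] jar top [[273. 198.]]
```

View pics/s4.png

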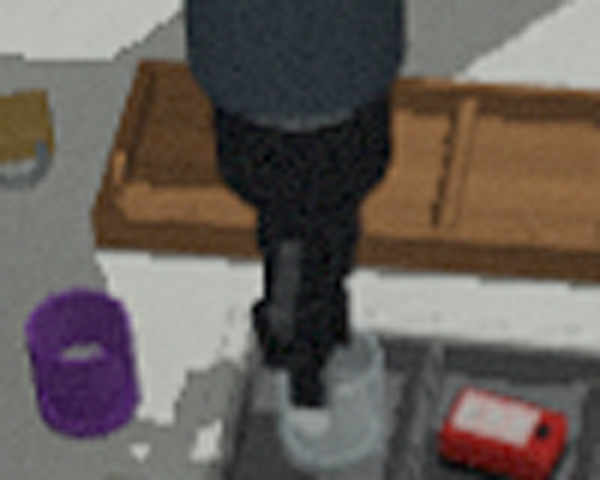

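```bash
python3 - <<'E'
from h import *
d=eyes.camera("wrist"); print(d["K"][0,0],d["k1"],d["extrinsics"].round(3).tolist())
print("bin far rim corners obs (213,154),(442,154):",w2p(d,[[.7106,-.1736,.036],[.5926,-.1736,.036]]).round(0).tolist())
# jar rim size vs z
for z in (.05,.06,.073,.085): 
    c=p2w(d,[(338,263)],z)[0]; print(z,w2p(d,[c+[.025,0,0],c-[.025,0,0]]).round(0).tolist(),c.round(3))
print(manip.get_obs()["joint_positions"].round(3).tolist())
E
```

```text
346.16159736264416 -0.06930515597934594 [[-1.0, 0.005, 0.001, 0.655], [0.005, 0.959, 0.283, -0.2], [0.001, 0.283, -0.959, 0.211], [0.0, 0.0, 0.0, 1.0]]
bin far rim corners obs (213,154),(442,154): [[215.0, 148.0], [447.0, 147.0]]
0.05 [[289.0, 263.0], [386.0, 263.0]] [ 0.648 -0.116  0.05 ]
0.06 [[286.0, 263.0], [390.0, 263.0]] [ 0.649 -0.121  0.06 ]
0.073 [[281.0, 263.0], [394.0, 263.0]] [ 0.649 -0.128  0.073]
0.085 [[276.0, 263.0], [400.0, 263.0]] [ 0.65  -0.134  0.085]
[0.041, 0.57, 0.169, -0.0, -1.17, -0.044]
```

The bin rim projects correctly, so the camera is good. The pad tips appear about 30 mm behind the reported TCP, so the fingers closed above the jar, which still stands untouched near (0.651,-0.126). I'll open and go lower, still above the bin floor under either reading.

{"name": "send_rows", "arguments": {"motion": [{"tx": 0, "ty": 0, "tz": -15, "rx": 0, "ry": 0, "rz": 0, "claw": -0.6}, {"tx": 0, "ty": 4, "tz": -15, "rx": 0, "ry": 0, "rz": 0, "claw": -0.6}, {"tx": -1, "ty": 4, "tz": -15, "rx": 0, "ry": 0, "rz": 0, "claw": -0.6}, {"tx": -1, "ty": 4, "tz": 0, "rx": 0, "ry": 0, "rz": 0, "claw": -0.6}, {"tx": -1, "ty": 4, "tz": 8, "rx": 0, "ry": 0, "rz": 0, "claw": -0.6}, {"tx": -1, "ty": 4, "tz": 15, "rx": 0, "ry": 0, "rz": 0, "claw": -0.6}, {"tx": -1, "ty": 4, "tz": 15, "rx": 0, "ry": 0, "rz": 0, "claw": -0.6}]}}

```text
time_s: 6.68
ee_pos: [0.6512, -0.1269, 0.0239]
orientation: [2.217, -2.224, -0.002]
ft_force: [-0.3, -0.2, -0.8]
width: 0.0685
gripper_force: 0.0
```

```bash
python3 - <<'E'
from h import *
d=eyes.camera("wrist"); o=manip.get_obs(); print(o["ee_pos"],o["ft_force"],o["width"])
cv2.imwrite("pics/w5.png",d["pixels"][150:400,200:480,::-1].repeat(2,0).repeat(2,1))
E
```

```text
[ 0.65170057 -0.12697151  0.02467101] [0.8135607  0.34388232 0.89800955] 0.06824877645083906
```

View pics/w5.png

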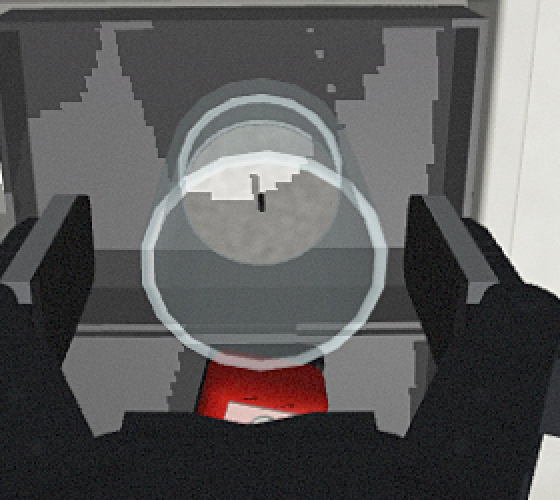

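The jar rim sits between the pads, centred about 3 mm toward -x (crop (264,260) against pad middle 250). Closing now.

{"name": "send_rows", "arguments": {"motion": [{"tx": 0, "ty": 3, "tz": 0, "rx": 0, "ry": 0, "rz": 0, "claw": -0.5}, {"tx": 0, "ty": 3, "tz": 0, "rx": 0, "ry": 0, "rz": 0, "claw": -0.3}, {"tx": 0, "ty": 3, "tz": 0, "rx": 0, "ry": 0, "rz": 0, "claw": -0.1}, {"tx": 0, "ty": 3, "tz": 0, "rx": 0, "ry": 0, "rz": 0, "claw": 0.1}, {"tx": 0, "ty": 3, "tz": 0, "rx": 0, "ry": 0, "rz": 0, "claw": 0.1}, {"tx": 0, "ty": 3, "tz": 0, "rx": 0, "ry": 0, "rz": 0, "claw": 0.1}], "squeeze": 30}}

```text
time_s: 7.48
ee_pos: [0.649, -0.127, 0.0256]
orientation: [-2.218, 2.225, -0.001]
ft_force: [-2.0, 0.7, 5.5]
width: 0.0479
gripper_force: 32.0
```

{"name": "send_rows", "arguments": {"motion": [{"tx": 0, "ty": 0, "tz": -10, "rx": 0, "ry": 0, "rz": 0, "claw": 0.1}, {"tx": 0, "ty": 0, "tz": -40, "rx": 0, "ry": 0, "rz": 0, "claw": 0.1}, {"tx": 0, "ty": 0, "tz": -75, "rx": 0, "ry": 0, "rz": 0, "claw": 0.1}, {"tx": 0, "ty": 0, "tz": -75, "rx": 0, "ry": 0, "rz": 0, "claw": 0.1}], "squeeze": 40}}

```text
time_s: 7.98
ee_pos: [0.6509, -0.1271, 0.1036]
orientation: [-2.215, 2.222, -0.008]
ft_force: [1.2, 0.2, -2.5]
width: 0.0475
gripper_force: 42.0
```

```bash
python3 - <<'E'
from h import *
d=eyes.camera("wrist"); o=manip.get_obs(); print(o["ee_pos"],o["ft_force"],o["width"],o["gripper_force"])
s=eyes.camera("scene")
a=cv2.resize(s["pixels"][110:230,210:330,::-1],(400,400),interpolation=2)
cv2.imwrite("pics/w6.png",np.hstack([d["pixels"][0:400,180:480,::-1],a]))
go(None,[(452,-229,100,181.5),(452,-229,60,181.5)])
E
```

```text
[ 0.64953017 -0.12674279  0.10120216] [ 0.32039401  0.14985351 -2.03659915] 0.04755458223371826 41.9680124334991
(452, -229, 100) [103.2 196.1  -0.4] [ 0.     0.001 -0.03 ]
(452, -229, 60) [103.2 196.1  39.6] [ 0.     0.001 -0.03 ]
```

View pics/w6.png

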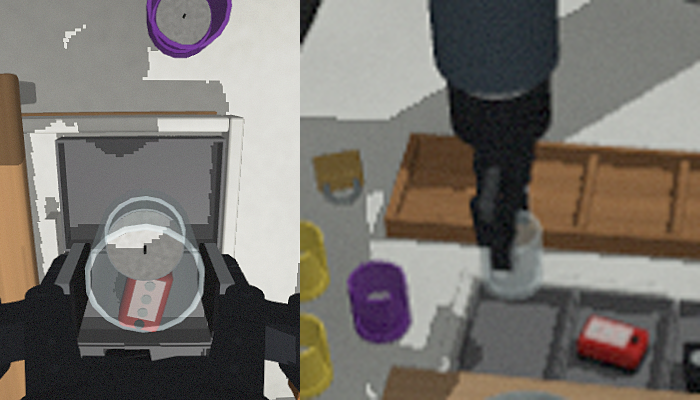

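The jar is held upright between the pads and clear of the bin. Carrying it to the right-hand well.

{"name": "send_rows", "arguments": {"motion": [{"tx": 25, "ty": 45, "tz": 0, "rx": 0, "ry": 0, "rz": -0.01, "claw": 0.1}, {"tx": 50, "ty": 95, "tz": 0, "rx": 0, "ry": 0, "rz": -0.03, "claw": 0.1}, {"tx": 75, "ty": 145, "tz": 0, "rx": 0, "ry": 0, "rz": -0.03, "claw": 0.1}, {"tx": 95, "ty": 180, "tz": 0, "rx": 0, "ry": 0, "rz": -0.03, "claw": 0.1}, {"tx": 103, "ty": 196, "tz": 0, "rx": 0, "ry": 0, "rz": -0.03, "claw": 0.1}, {"tx": 103, "ty": 196, "tz": 25, "rx": 0, "ry": 0, "rz": -0.03, "claw": 0.1}, {"tx": 103, "ty": 196, "tz": 50, "rx": 0, "ry": 0, "rz": -0.03, "claw": 0.1}, {"tx": 103, "ty": 196, "tz": 60, "rx": 0, "ry": 0, "rz": -0.03, "claw": 0.1}, {"tx": 103, "ty": 196, "tz": 60, "rx": 0, "ry": 0, "rz": -0.03, "claw": 0.1}]}}

```text
time_s: 9.2
ee_pos: [0.4522, -0.229, 0.0393]
orientation: [2.25, -2.191, -0.003]
ft_force: [0.6, 0.4, -0.8]
width: 0.0476
gripper_force: 42.1
```

```bash
python3 - <<'E'
from h import *
d=eyes.camera("wrist"); o=manip.get_obs(); print(o["ee_pos"],o["ft_force"],o["width"],o["gripper_force"])
cv2.imwrite("pics/w7.png",d["pixels"][:,:,::-1])
a=np.radians(1.55); 
for dx,dy in ((55,-40),(-55,-40),(55,40),(-55,40)): 
    Y=-129+dy; print((dx,dy),w2p(d,[[(448.6+dx*np.cos(a)-Y*np.sin(a))/1e3,(-100+dx*np.sin(a)+Y*np.cos(a))/1e3,.024]]).round(0).tolist())
go(None,[(452,-229,14,181.5)])
E
```

```text
[ 0.45286663 -0.22920671  0.0402118 ] [ 0.26893539 -0.23529634 -0.25456062] 0.04775038328123782 42.09857870824635
(55, -40) [[223.0, 155.0]]
(-55, -40) [[424.0, 155.0]]
(55, 40) [[234.0, 285.0]]
(-55, 40) [[413.0, 285.0]]
(452, -229, 14) [-0.2  0.9 26.2] [ 0.    -0.     0.001]
```

View pics/w7.png

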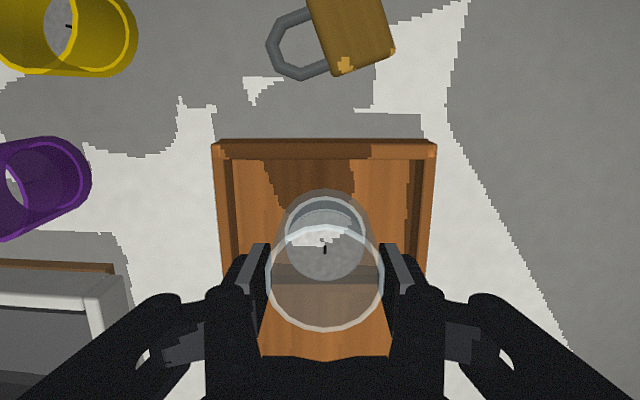

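The jar is over the right-hand well and inside its walls (corners at about (228,157) and (422,157), as predicted). Lowering it.

{"name": "send_rows", "arguments": {"motion": [{"tx": 0, "ty": 1, "tz": 10, "rx": 0, "ry": 0, "rz": 0, "claw": 0.1}, {"tx": 0, "ty": 1, "tz": 18, "rx": 0, "ry": 0, "rz": 0, "claw": 0.1}, {"tx": 0, "ty": 1, "tz": 22, "rx": 0, "ry": 0, "rz": 0, "claw": 0.1}, {"tx": 0, "ty": 1, "tz": 24, "rx": 0, "ry": 0, "rz": 0, "claw": 0.1}, {"tx": 0, "ty": 1, "tz": 24, "rx": 0, "ry": 0, "rz": 0, "claw": 0.1}]}}

```text
time_s: 9.88
ee_pos: [0.4515, -0.2292, 0.016]
orientation: [2.251, -2.192, -0.0]
ft_force: [0.0, -0.1, -1.4]
width: 0.0478
gripper_force: 42.1
```

{"name": "send_rows", "arguments": {"motion": [{"tx": 0, "ty": 0, "tz": 1, "rx": 0, "ry": 0, "rz": 0, "claw": 0.1}, {"tx": 0, "ty": 0, "tz": 2, "rx": 0, "ry": 0, "rz": 0, "claw": 0.1}, {"tx": 0, "ty": 0, "tz": 2, "rx": 0, "ry": 0, "rz": 0, "claw": 0.1}]}}

```text
time_s: 10.25
ee_pos: [0.4514, -0.2292, 0.014]
orientation: [2.251, -2.192, 0.0]
ft_force: [-0.3, -0.4, -1.1]
width: 0.0475
gripper_force: 42.1
```

{"name": "send_rows", "arguments": {"motion": [{"tx": 0, "ty": 0, "tz": 1, "rx": 0, "ry": 0, "rz": 0, "claw": 0.1}, {"tx": 0, "ty": 0, "tz": 2, "rx": 0, "ry": 0, "rz": 0, "claw": 0.1}, {"tx": 0, "ty": 0, "tz": 2, "rx": 0, "ry": 0, "rz": 0, "claw": 0.1}]}}

```text
time_s: 10.62
ee_pos: [0.4516, -0.2294, 0.0136]
orientation: [2.251, -2.191, 0.002]
ft_force: [-4.0, 3.0, 11.6]
width: 0.0475
gripper_force: 43.5
```

Floor contact at the predicted height. Releasing.

{"name": "send_rows", "arguments": {"motion": [{"tx": 0, "ty": 0, "tz": -2, "rx": 0, "ry": 0, "rz": 0, "claw": 0.1}, {"tx": 0, "ty": 0, "tz": -2, "rx": 0, "ry": 0, "rz": 0, "claw": -0.3}, {"tx": 0, "ty": 0, "tz": -2, "rx": 0, "ry": 0, "rz": 0, "claw": -0.5}, {"tx": 0, "ty": 0, "tz": -2, "rx": 0, "ry": 0, "rz": 0, "claw": -0.55}, {"tx": 0, "ty": 0, "tz": -30, "rx": 0, "ry": 0, "rz": 0, "claw": -0.55}, {"tx": 0, "ty": 0, "tz": -90, "rx": 0, "ry": 0, "rz": 0, "claw": -0.55}, {"tx": 0, "ty": 0, "tz": -150, "rx": 0, "ry": 0, "rz": 0, "claw": -0.4}, {"tx": 0, "ty": 0, "tz": -150, "rx": 0, "ry": 0, "rz": 0, "claw": -0.4}]}}

```text
time_s: 11.62
ee_pos: [0.4546, -0.2304, 0.1675]
orientation: [-2.248, 2.188, -0.015]
ft_force: [1.2, -0.5, -0.5]
width: 0.0597
gripper_force: 0.0
```

```bash
python3 - <<'E'
from h import *
d=eyes.camera("scene"); t=eyes.camera("top")
a=cv2.resize(d["pixels"][130:240,200:300,::-1],(400,440),interpolation=2)
b=cv2.resize(t["pixels"][150:310,240:400,::-1],(400,400),interpolation=2)[:400]
cv2.imwrite("pics/w8.png",np.hstack([a[:400],b]))
print([np.round(r["at"],3) for r in spotter.look_for("scene","votive_jar")])
for q,z in (("bike_light",.044),("key_box",.041),("carabiner",.024)):
    for r in spotter.trace("top",q)[:1]: print(q,rect(t,r["region"],z))
go(None,[(650,-45,150,167),(650,-45,60,167)])
E
```

```text
[array([ 0.809, -0.268,  0.035]), array([ 0.71 , -0.298,  0.038]), array([ 0.466, -0.228,  0.041]), array([ 0.596, -0.332,  0.036]), array([ 0.636, -0.247,  0.033])]
bike_light (649.6, -46.0, array([41.8, 50.9]), 88.2)
key_box (661.2, 43.4, array([42.2, 58.8]), -80.4)
carabiner (654.0, 128.1, array([31.2, 58.7]), -77.8)
(650, -45, 150) [-178.6 -204.2   10.2] [0.003 0.    0.253]
(650, -45, 60) [-178.6 -204.5  100.2] [0.003 0.    0.253]
```

View pics/w8.png

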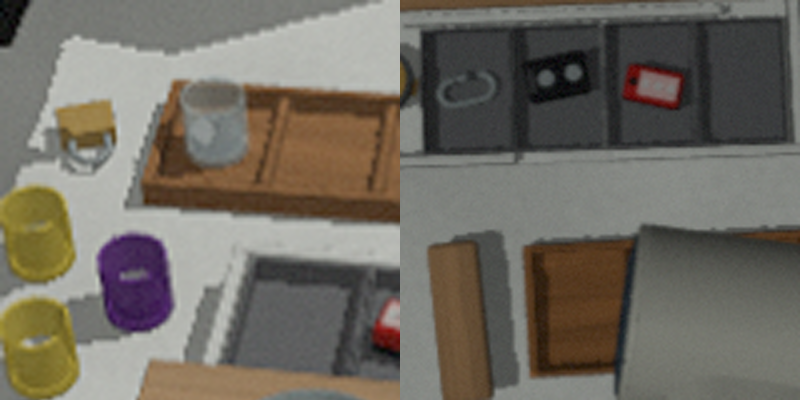

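The glass jar stands upright in the right-hand well (left panel, about (215,125)), and the other three things lie undisturbed. Next, the bike light.

{"name": "send_rows", "arguments": {"motion": [{"tx": -40, "ty": -45, "tz": 10, "rx": 0, "ry": 0, "rz": 0.1, "claw": -0.3}, {"tx": -80, "ty": -90, "tz": 10, "rx": 0, "ry": 0, "rz": 0.25, "claw": -0.3}, {"tx": -120, "ty": -135, "tz": 10, "rx": 0, "ry": 0, "rz": 0.25, "claw": -0.3}, {"tx": -155, "ty": -180, "tz": 10, "rx": 0, "ry": 0, "rz": 0.25, "claw": -0.3}, {"tx": -178, "ty": -203, "tz": 20, "rx": 0, "ry": 0, "rz": 0.25, "claw": -0.3}, {"tx": -178, "ty": -203, "tz": 60, "rx": 0, "ry": 0, "rz": 0.25, "claw": -0.3}, {"tx": -178, "ty": -203, "tz": 100, "rx": 0, "ry": 0, "rz": 0.25, "claw": -0.3}, {"tx": -178, "ty": -203, "tz": 100, "rx": 0, "ry": 0, "rz": 0.25, "claw": -0.3}]}}

```text
time_s: 12.92
ee_pos: [0.6464, -0.046, 0.0574]
orientation: [1.955, -2.449, -0.009]
ft_force: [-0.3, -0.6, -0.5]
width: 0.0556
gripper_force: 0.0
```

```bash
python3 - <<'E'
from h import *
d=eyes.camera("wrist")
print("ee",manip.get_obs()["ee_pos"],[np.round(r["at"],3) for r in spotter.look_for("wrist","bike_light")])
for r in spotter.trace("wrist","bike_light")[:1]: print(rect(d,r["region"],.044))
hsv=cv2.cvtColor(d["pixels"],cv2.COLOR_RGB2HSV); m=(((hsv[...,0]<8)|(hsv[...,0]>172))&(hsv[...,1]>150)&(hsv[...,2]>60)).astype(np.uint8)
m=cv2.morphologyEx(m,3,np.ones((15,15))); print(m.sum(),rect(d,m,.044))
cv2.imwrite("pics/w9.png",d["pixels"][150:400,200:480,::-1].repeat(2,0).repeat(2,1))
go(None,[(649,-46.5,20,166.8)])
E
```

```text
ee [ 0.64854946 -0.04627748  0.06062653] [array([ 0.652, -0.048,  0.038])]
(652.7, -125.9, array([ 83.3, 114. ]), 0.3)
2704 (650.4, -47.9, array([32.7, 54.8]), 76.4)
(649, -46.5, 20) [ 0.7  1.8 43.9] [-0.003 -0.     0.007]
```

{"name": "send_rows", "arguments": {"motion": [{"tx": 1, "ty": 0, "tz": 20, "rx": 0, "ry": 0, "rz": 0, "claw": -0.3}, {"tx": 1, "ty": 0, "tz": 35, "rx": 0, "ry": 0, "rz": 0, "claw": -0.3}, {"tx": 1, "ty": 0, "tz": 44, "rx": 0, "ry": 0, "rz": 0, "claw": -0.3}, {"tx": 1, "ty": 0, "tz": 44, "rx": 0, "ry": 0, "rz": 0, "claw": -0.3}]}}

```text
time_s: 13.58
ee_pos: [0.6492, -0.047, 0.0178]
orientation: [1.959, -2.455, -0.0]
ft_force: [-0.0, 0.3, -0.0]
width: 0.0558
gripper_force: 0.0
```

{"name": "send_rows", "arguments": {"motion": [{"tx": 0, "ty": 0, "tz": 3, "rx": 0, "ry": 0, "rz": 0, "claw": -0.3}, {"tx": 0, "ty": 0, "tz": 6, "rx": 0, "ry": 0, "rz": 0, "claw": -0.3}, {"tx": 0, "ty": 0, "tz": 6, "rx": 0, "ry": 0, "rz": 0, "claw": -0.3}]}}

```text
time_s: 13.95
ee_pos: [0.6493, -0.0469, 0.0119]
orientation: [1.96, -2.455, -0.0]
ft_force: [-0.0, -0.2, -0.4]
width: 0.0555
gripper_force: 0.0
```

{"name": "send_rows", "arguments": {"motion": [{"tx": 0, "ty": 0, "tz": 3, "rx": 0, "ry": 0, "rz": 0, "claw": -0.3}, {"tx": 0, "ty": 0, "tz": 6, "rx": 0, "ry": 0, "rz": 0, "claw": -0.3}, {"tx": 0, "ty": 0, "tz": 6, "rx": 0, "ry": 0, "rz": 0, "claw": -0.3}]}}

```text
time_s: 14.32
ee_pos: [0.6492, -0.0469, 0.0056]
orientation: [1.959, -2.455, -0.001]
ft_force: [-0.7, -0.8, 0.5]
width: 0.0556
gripper_force: 0.0
```

{"name": "send_rows", "arguments": {"motion": [{"tx": 0, "ty": 0, "tz": 3, "rx": 0, "ry": 0, "rz": 0, "claw": -0.3}, {"tx": 0, "ty": 0, "tz": 6, "rx": 0, "ry": 0, "rz": 0, "claw": -0.3}, {"tx": 0, "ty": 0, "tz": 6, "rx": 0, "ry": 0, "rz": 0, "claw": -0.3}]}}

```text
time_s: 14.7
ee_pos: [0.6492, -0.0469, -0.0004]
orientation: [1.959, -2.455, -0.001]
ft_force: [0.5, -0.1, 0.2]
width: 0.0555
gripper_force: 0.0
```

{"name": "send_rows", "arguments": {"motion": [{"tx": 0, "ty": 0, "tz": 3, "rx": 0, "ry": 0, "rz": 0, "claw": -0.3}, {"tx": 0, "ty": 0, "tz": 5, "rx": 0, "ry": 0, "rz": 0, "claw": -0.3}, {"tx": 0, "ty": 0, "tz": 5, "rx": 0, "ry": 0, "rz": 0, "claw": -0.1}, {"tx": 0, "ty": 0, "tz": 5, "rx": 0, "ry": 0, "rz": 0, "claw": 0.1}, {"tx": 0, "ty": 0, "tz": 5, "rx": 0, "ry": 0, "rz": 0, "claw": 0.4}, {"tx": 0, "ty": 0, "tz": 5, "rx": 0, "ry": 0, "rz": 0, "claw": 0.4}, {"tx": 0, "ty": 0, "tz": 5, "rx": 0, "ry": 0, "rz": 0, "claw": 0.4}]}}

```text
time_s: 15.58
ee_pos: [0.6497, -0.0468, -0.0047]
orientation: [-1.96, 2.455, -0.001]
ft_force: [-0.4, 0.8, 2.2]
width: 0.033
gripper_force: 41.0
```

```bash
python3 - <<'E'
from h import *
go(None,[(649.5,-47,65,166.8),(450,-142,65,181.5),(450,-142,-5,181.5)])
E
```

```text
(649.5, -47, 65) [  0.2   0.1 -69.7] [-0.001  0.     0.007]
(450, -142, 65) [137.  173.6 -69.8] [-0.001  0.    -0.25 ]
(450, -142, -5) [137.1 173.7   0.2] [-0.001  0.    -0.25 ]
```

{"name": "send_rows", "arguments": {"motion": [{"tx": 0, "ty": 0, "tz": -35, "rx": 0, "ry": 0, "rz": 0, "claw": 0.4}, {"tx": 0, "ty": 0, "tz": -70, "rx": 0, "ry": 0, "rz": 0, "claw": 0.4}, {"tx": 30, "ty": 40, "tz": -75, "rx": 0, "ry": 0, "rz": -0.1, "claw": 0.4}, {"tx": 65, "ty": 85, "tz": -75, "rx": 0, "ry": 0, "rz": -0.2, "claw": 0.4}, {"tx": 100, "ty": 130, "tz": -75, "rx": 0, "ry": 0, "rz": -0.25, "claw": 0.4}, {"tx": 130, "ty": 165, "tz": -75, "rx": 0, "ry": 0, "rz": -0.25, "claw": 0.4}, {"tx": 137, "ty": 174, "tz": -60, "rx": 0, "ry": 0, "rz": -0.25, "claw": 0.4}, {"tx": 137, "ty": 174, "tz": -30, "rx": 0, "ry": 0, "rz": -0.25, "claw": 0.4}, {"tx": 137, "ty": 174, "tz": 0, "rx": 0, "ry": 0, "rz": -0.25, "claw": 0.4}, {"tx": 137, "ty": 174, "tz": 4, "rx": 0, "ry": 0, "rz": -0.25, "claw": 0.4}, {"tx": 137, "ty": 174, "tz": 4, "rx": 0, "ry": 0, "rz": -0.25, "claw": 0.4}]}}

```text
time_s: 16.95
ee_pos: [0.4497, -0.142, -0.0084]
orientation: [2.251, -2.191, 0.001]
ft_force: [0.7, -0.1, 1.0]
width: 0.0333
gripper_force: 40.7
```

{"name": "send_rows", "arguments": {"motion": [{"tx": 0, "ty": 0, "tz": 4, "rx": 0, "ry": 0, "rz": 0, "claw": 0.4}, {"tx": 0, "ty": 0, "tz": 7, "rx": 0, "ry": 0, "rz": 0, "claw": 0.4}, {"tx": 0, "ty": 0, "tz": 8, "rx": 0, "ry": 0, "rz": 0, "claw": 0.4}, {"tx": 0, "ty": 0, "tz": 8, "rx": 0, "ry": 0, "rz": 0, "claw": 0.4}]}}

```text
time_s: 17.45
ee_pos: [0.4495, -0.1419, -0.0167]
orientation: [-2.251, 2.192, -0.0]
ft_force: [-0.8, 0.4, 2.0]
width: 0.0333
gripper_force: 40.9
```

Just touching. Release and lift, then look at the key box.

{"name": "send_rows", "arguments": {"motion": [{"tx": 0, "ty": 0, "tz": 0, "rx": 0, "ry": 0, "rz": 0, "claw": 0.1}, {"tx": 0, "ty": 0, "tz": 0, "rx": 0, "ry": 0, "rz": 0, "claw": -0.2}, {"tx": 0, "ty": 0, "tz": 0, "rx": 0, "ry": 0, "rz": 0, "claw": -0.3}, {"tx": 0, "ty": 0, "tz": -30, "rx": 0, "ry": 0, "rz": 0, "claw": -0.3}, {"tx": 0, "ty": 0, "tz": -80, "rx": 0, "ry": 0, "rz": 0, "claw": -0.4}, {"tx": 0, "ty": 0, "tz": -100, "rx": 0, "ry": 0, "rz": 0, "claw": -0.4}, {"tx": 0, "ty": 0, "tz": -100, "rx": 0, "ry": 0, "rz": 0, "claw": -0.4}]}}

```text
time_s: 18.32
ee_pos: [0.4507, -0.1419, 0.0847]
orientation: [-2.249, 2.19, -0.005]
ft_force: [-0.6, -0.4, -0.7]
width: 0.0595
gripper_force: 0.0
```

```bash
python3 - <<'E'
from h import *
d=eyes.camera("wrist"); e=manip.get_obs()["ee_pos"]
print(e,[np.round(r["at"],3) for r in spotter.look_for("wrist","bike_light")])
d=eyes.camera("scene"); print([np.round(r["at"],3) for r in spotter.look_for("scene","bike_light")],[np.round(r["at"],3) for r in spotter.look_for("scene","votive_jar")])
go(None,[(663,44,80,189.6),(663,44,10,189.6)])
E
```

```text
[ 0.44956208 -0.14178962  0.08320933] [array([ 0.449, -0.143,  0.027])]
[array([ 0.463, -0.139,  0.028])] [array([ 0.637, -0.246,  0.036]), array([ 0.809, -0.266,  0.034]), array([ 0.466, -0.23 ,  0.04 ]), array([ 0.597, -0.332,  0.036])]
(663, 44, 80) [-180.1 -219.3    1.4] [ 0.002  0.    -0.141]
(663, 44, 10) [-180.1 -219.5   71.4] [ 0.002  0.    -0.141]
```

{"name": "send_rows", "arguments": {"motion": [{"tx": -40, "ty": -45, "tz": 0, "rx": 0, "ry": 0, "rz": -0.1, "claw": -0.4}, {"tx": -80, "ty": -95, "tz": 0, "rx": 0, "ry": 0, "rz": -0.14, "claw": -0.4}, {"tx": -120, "ty": -145, "tz": 0, "rx": 0, "ry": 0, "rz": -0.14, "claw": -0.4}, {"tx": -155, "ty": -190, "tz": 0, "rx": 0, "ry": 0, "rz": -0.14, "claw": -0.4}, {"tx": -180, "ty": -218, "tz": 0, "rx": 0, "ry": 0, "rz": -0.14, "claw": -0.4}, {"tx": -180, "ty": -218, "tz": 20, "rx": 0, "ry": 0, "rz": -0.14, "claw": -0.4}, {"tx": -180, "ty": -218, "tz": 20, "rx": 0, "ry": 0, "rz": -0.14, "claw": -0.4}]}}

```text
time_s: 19.45
ee_pos: [0.6607, 0.0438, 0.0598]
orientation: [2.395, -2.026, -0.006]
ft_force: [-1.1, 0.0, -0.6]
width: 0.0599
gripper_force: 0.0
```

```bash
python3 - <<'E'
from h import *
d=eyes.camera("wrist")
print("ee",manip.get_obs()["ee_pos"],[np.round(r["at"],3) for r in spotter.look_for("wrist","key_box")])
for r in spotter.trace("wrist","key_box")[:2]: print(r["p"],rect(d,r["region"],.041))
cv2.imwrite("pics/w9.png",np.hstack([d["pixels"][150:400,200:480,::-1].repeat(2,0).repeat(2,1)]))
go(None,[(663,44,10,189.6)])
E
```

```text
ee [0.66156119 0.0434331  0.06152228] [array([0.663, 0.044, 0.042])]
0.63 (662.9, 42.3, array([40.6, 61.9]), -79.2)
(663, 44, 10) [-0.6 -0.5 53.6] [-0.    -0.    -0.001]
```

View pics/w9.png

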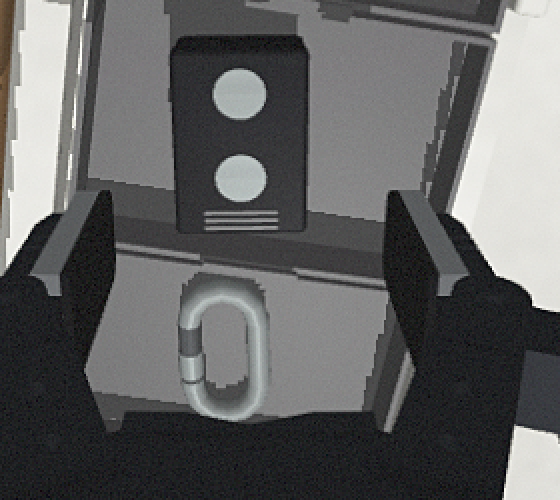

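The key box is parallel to the pads, with its centre (crop (239,135)) about 2 mm toward +x of the pad middle. I'll narrow the opening to clear the bin wall and go down.

{"name": "send_rows", "arguments": {"motion": [{"tx": 0, "ty": -2, "tz": 15, "rx": 0, "ry": 0, "rz": 0, "claw": -0.24}, {"tx": 0, "ty": -2, "tz": 35, "rx": 0, "ry": 0, "rz": 0, "claw": -0.24}, {"tx": 0, "ty": -2, "tz": 50, "rx": 0, "ry": 0, "rz": 0, "claw": -0.24}, {"tx": 0, "ty": -2, "tz": 58, "rx": 0, "ry": 0, "rz": 0, "claw": -0.24}, {"tx": 0, "ty": -2, "tz": 62, "rx": 0, "ry": 0, "rz": 0, "claw": -0.24}, {"tx": 0, "ty": -2, "tz": 62, "rx": 0, "ry": 0, "rz": 0, "claw": -0.24}]}}

```text
time_s: 20.35
ee_pos: [0.6647, 0.0441, 0.0012]
orientation: [-2.398, 2.029, -0.0]
ft_force: [-0.8, -0.0, -0.5]
width: 0.0528
gripper_force: 0.0
```

{"name": "send_rows", "arguments": {"motion": [{"tx": 0, "ty": 1, "tz": 3, "rx": 0, "ry": 0, "rz": 0, "claw": -0.24}, {"tx": 0, "ty": 1, "tz": 6, "rx": 0, "ry": 0, "rz": 0, "claw": -0.24}, {"tx": 0, "ty": 1, "tz": 6, "rx": 0, "ry": 0, "rz": 0, "claw": 0}, {"tx": 0, "ty": 1, "tz": 6, "rx": 0, "ry": 0, "rz": 0, "claw": 0.2}, {"tx": 0, "ty": 1, "tz": 6, "rx": 0, "ry": 0, "rz": 0, "claw": 0.3}, {"tx": 0, "ty": 1, "tz": 6, "rx": 0, "ry": 0, "rz": 0, "claw": 0.3}]}}

```text
time_s: 21.1
ee_pos: [0.6636, 0.044, -0.0048]
orientation: [-2.398, 2.029, -0.0]
ft_force: [0.2, 0.7, 0.7]
width: 0.0393
gripper_force: 41.5
```

```bash
python3 - <<'E'
from h import *
go(None,[(447.5,-57,65,181.5),(447.5,-57,-5,181.5)])
E
```

```text
(447.5, -57, 65) [ 63.8 229.9 -69.9] [-0.    0.    0.14]
(447.5, -57, -5) [6.380e+01 2.299e+02 1.000e-01] [-0.    0.    0.14]
```

{"name": "send_rows", "arguments": {"motion": [{"tx": 0, "ty": 0, "tz": -35, "rx": 0, "ry": 0, "rz": 0, "claw": 0.3}, {"tx": 0, "ty": 0, "tz": -70, "rx": 0, "ry": 0, "rz": 0, "claw": 0.3}, {"tx": 14, "ty": 50, "tz": -75, "rx": 0, "ry": 0, "rz": 0.07, "claw": 0.3}, {"tx": 28, "ty": 105, "tz": -75, "rx": 0, "ry": 0, "rz": 0.14, "claw": 0.3}, {"tx": 44, "ty": 160, "tz": -75, "rx": 0, "ry": 0, "rz": 0.14, "claw": 0.3}, {"tx": 58, "ty": 210, "tz": -75, "rx": 0, "ry": 0, "rz": 0.14, "claw": 0.3}, {"tx": 64, "ty": 230, "tz": -65, "rx": 0, "ry": 0, "rz": 0.14, "claw": 0.3}, {"tx": 64, "ty": 230, "tz": -35, "rx": 0, "ry": 0, "rz": 0.14, "claw": 0.3}, {"tx": 64, "ty": 230, "tz": -5, "rx": 0, "ry": 0, "rz": 0.14, "claw": 0.3}, {"tx": 64, "ty": 230, "tz": 4, "rx": 0, "ry": 0, "rz": 0.14, "claw": 0.3}, {"tx": 64, "ty": 230, "tz": 8, "rx": 0, "ry": 0, "rz": 0.14, "claw": 0.3}, {"tx": 64, "ty": 230, "tz": 8, "rx": 0, "ry": 0, "rz": 0.14, "claw": 0.3}]}}

```text
time_s: 22.6
ee_pos: [0.448, -0.0572, -0.0124]
orientation: [-2.25, 2.191, -0.001]
ft_force: [0.6, 0.7, 0.3]
width: 0.0392
gripper_force: 41.3
```

{"name": "send_rows", "arguments": {"motion": [{"tx": 0, "ty": 0, "tz": 2, "rx": 0, "ry": 0, "rz": 0, "claw": 0.3}, {"tx": 0, "ty": 0, "tz": 4, "rx": 0, "ry": 0, "rz": 0, "claw": 0.3}, {"tx": 0, "ty": 0, "tz": 4, "rx": 0, "ry": 0, "rz": 0, "claw": 0.3}]}}

```text
time_s: 22.98
ee_pos: [0.4474, -0.0572, -0.0168]
orientation: [-2.251, 2.192, -0.0]
ft_force: [0.0, 0.1, -0.3]
width: 0.039
gripper_force: 41.3
```

Within about a millimetre of the floor. Release and lift.

{"name": "send_rows", "arguments": {"motion": [{"tx": 0, "ty": 0, "tz": 1, "rx": 0, "ry": 0, "rz": 0, "claw": 0.3}, {"tx": 0, "ty": 0, "tz": 1, "rx": 0, "ry": 0, "rz": 0, "claw": 0}, {"tx": 0, "ty": 0, "tz": 1, "rx": 0, "ry": 0, "rz": 0, "claw": -0.3}, {"tx": 0, "ty": 0, "tz": 1, "rx": 0, "ry": 0, "rz": 0, "claw": -0.35}, {"tx": 0, "ty": 0, "tz": -30, "rx": 0, "ry": 0, "rz": 0, "claw": -0.35}, {"tx": 0, "ty": 0, "tz": -80, "rx": 0, "ry": 0, "rz": 0, "claw": -0.35}, {"tx": 0, "ty": 0, "tz": -100, "rx": 0, "ry": 0, "rz": 0, "claw": -0.3}, {"tx": 0, "ty": 0, "tz": -100, "rx": 0, "ry": 0, "rz": 0, "claw": -0.2}]}}

```text
time_s: 23.98
ee_pos: [0.4486, -0.0571, 0.0845]
orientation: [-2.249, 2.19, -0.003]
ft_force: [0.1, 0.5, -0.8]
width: 0.0512
gripper_force: 0.0
```

```bash
python3 - <<'E'
from h import *
d=eyes.camera("wrist"); print([np.round(r["at"],3) for r in spotter.look_for("wrist","key_box")])
go(None,[(654,128.3,80,192.2)])
E
```

```text
[array([ 0.448, -0.058,  0.029])]
(654, 128.3, 80) [-180.  -212.     2.2] [ 0.001  0.    -0.187]
```

{"name": "send_rows", "arguments": {"motion": [{"tx": -40, "ty": -45, "tz": 0, "rx": 0, "ry": 0, "rz": -0.1, "claw": -0.17}, {"tx": -80, "ty": -92, "tz": 0, "rx": 0, "ry": 0, "rz": -0.187, "claw": -0.17}, {"tx": -120, "ty": -140, "tz": 0, "rx": 0, "ry": 0, "rz": -0.187, "claw": -0.17}, {"tx": -155, "ty": -185, "tz": 0, "rx": 0, "ry": 0, "rz": -0.187, "claw": -0.17}, {"tx": -180, "ty": -212, "tz": 0, "rx": 0, "ry": 0, "rz": -0.187, "claw": -0.17}, {"tx": -180, "ty": -212, "tz": 30, "rx": 0, "ry": 0, "rz": -0.187, "claw": -0.17}, {"tx": -180, "ty": -212, "tz": 30, "rx": 0, "ry": 0, "rz": -0.187, "claw": -0.17}, {"tx": -180, "ty": -212, "tz": 30, "rx": 0, "ry": 0, "rz": -0.187, "claw": -0.17}]}}

```text
time_s: 25.08
ee_pos: [0.6544, 0.1277, 0.0531]
orientation: [2.445, -1.972, 0.0]
ft_force: [0.2, 0.1, 0.5]
width: 0.0501
gripper_force: 0.0
```

```bash
python3 - <<'E'
from h import *
d=eyes.camera("wrist")
print("ee",manip.get_obs()["ee_pos"],[np.round(r["at"],3) for r in spotter.look_for("wrist","carabiner")])
for r in spotter.trace("wrist","carabiner")[:2]: print(r["p"],rect(d,r["region"],.023))
go(None,[(654,128.3,-5,192.2)])
E
```

```text
ee [0.65480633 0.12793001 0.0539682 ] [array([0.659, 0.124, 0.027])]
0.96 (654.1, 130.5, array([32.2, 59.9]), -79.1)
(654, 128.3, -5) [-0.4  1.1 59.5] [-0.002  0.     0.   ]
```

{"name": "send_rows", "arguments": {"motion": [{"tx": -1, "ty": 1, "tz": 20, "rx": 0, "ry": 0, "rz": 0, "claw": -0.17}, {"tx": -1, "ty": 1, "tz": 40, "rx": 0, "ry": 0, "rz": 0, "claw": -0.17}, {"tx": -1, "ty": 1, "tz": 52, "rx": 0, "ry": 0, "rz": 0, "claw": -0.17}, {"tx": -1, "ty": 1, "tz": 60, "rx": 0, "ry": 0, "rz": 0, "claw": -0.17}, {"tx": -1, "ty": 1, "tz": 60, "rx": 0, "ry": 0, "rz": 0, "claw": -0.17}]}}

```text
time_s: 25.85
ee_pos: [0.6532, 0.129, -0.007]
orientation: [2.445, -1.972, -0.0]
ft_force: [-0.9, 0.4, -0.0]
width: 0.0498
gripper_force: 0.0
```

{"name": "send_rows", "arguments": {"motion": [{"tx": 0, "ty": 0, "tz": 2, "rx": 0, "ry": 0, "rz": 0, "claw": -0.17}, {"tx": 0, "ty": 0, "tz": 4, "rx": 0, "ry": 0, "rz": 0, "claw": -0.17}, {"tx": 0, "ty": 0, "tz": 5, "rx": 0, "ry": 0, "rz": 0, "claw": -0.17}, {"tx": 0, "ty": 0, "tz": 5, "rx": 0, "ry": 0, "rz": 0, "claw": -0.17}]}}

```text
time_s: 26.35
ee_pos: [0.6533, 0.1291, -0.012]
orientation: [2.446, -1.972, -0.0]
ft_force: [-1.1, -0.1, 0.0]
width: 0.05
gripper_force: 0.0
```

{"name": "send_rows", "arguments": {"motion": [{"tx": 0, "ty": 0, "tz": 1, "rx": 0, "ry": 0, "rz": 0, "claw": -0.17}, {"tx": 0, "ty": 0, "tz": 2, "rx": 0, "ry": 0, "rz": 0, "claw": -0.17}, {"tx": 0, "ty": 0, "tz": 2, "rx": 0, "ry": 0, "rz": 0, "claw": -0.17}]}}

```text
time_s: 26.72
ee_pos: [0.6535, 0.1291, -0.0128]
orientation: [-2.445, 1.971, -0.001]
ft_force: [-2.4, -0.1, 7.0]
width: 0.0499
gripper_force: 3.0
```

The tips touch the floor at TCP -12.5 mm. Backing up 5 mm to leave room for the forward swing, then closing.

{"name": "send_rows", "arguments": {"motion": [{"tx": 0, "ty": 0, "tz": -5, "rx": 0, "ry": 0, "rz": 0, "claw": -0.17}, {"tx": 0, "ty": 0, "tz": -5, "rx": 0, "ry": 0, "rz": 0, "claw": -0.17}, {"tx": 0, "ty": 0, "tz": -5, "rx": 0, "ry": 0, "rz": 0, "claw": 0}, {"tx": 0, "ty": 0, "tz": -5, "rx": 0, "ry": 0, "rz": 0, "claw": 0.15}, {"tx": 0, "ty": 0, "tz": -5, "rx": 0, "ry": 0, "rz": 0, "claw": 0.3}, {"tx": 0, "ty": 0, "tz": -5, "rx": 0, "ry": 0, "rz": 0, "claw": 0.45}, {"tx": 0, "ty": 0, "tz": -5, "rx": 0, "ry": 0, "rz": 0, "claw": 0.45}]}}

```text
time_s: 27.6
ee_pos: [0.6534, 0.1291, -0.0088]
orientation: [-2.445, 1.972, -0.0]
ft_force: [-0.5, 0.0, 1.6]
width: 0.0303
gripper_force: 39.4
```

```bash
python3 - <<'E'
from h import *
go(None,[(445,29,60,181.5),(445,29,-9,181.5)])
E
```

```text
(445, 29, 60) [ 53.6 224.8 -68.9] [-0.    -0.     0.187]
(445, 29, -9) [5.360e+01 2.249e+02 1.000e-01] [-0.    -0.     0.187]
```

{"name": "send_rows", "arguments": {"motion": [{"tx": 0, "ty": 0, "tz": -25, "rx": 0, "ry": 0, "rz": 0, "claw": 0.45}, {"tx": 0, "ty": 0, "tz": -65, "rx": 0, "ry": 0, "rz": 0, "claw": 0.45}, {"tx": 12, "ty": 50, "tz": -70, "rx": 0, "ry": 0, "rz": 0.1, "claw": 0.45}, {"tx": 25, "ty": 105, "tz": -70, "rx": 0, "ry": 0, "rz": 0.187, "claw": 0.45}, {"tx": 38, "ty": 160, "tz": -70, "rx": 0, "ry": 0, "rz": 0.187, "claw": 0.45}, {"tx": 50, "ty": 208, "tz": -70, "rx": 0, "ry": 0, "rz": 0.187, "claw": 0.45}, {"tx": 54, "ty": 225, "tz": -60, "rx": 0, "ry": 0, "rz": 0.187, "claw": 0.45}, {"tx": 54, "ty": 225, "tz": -30, "rx": 0, "ry": 0, "rz": 0.187, "claw": 0.45}, {"tx": 54, "ty": 225, "tz": 0, "rx": 0, "ry": 0, "rz": 0.187, "claw": 0.45}, {"tx": 54, "ty": 225, "tz": 6, "rx": 0, "ry": 0, "rz": 0.187, "claw": 0.45}, {"tx": 54, "ty": 225, "tz": 8, "rx": 0, "ry": 0, "rz": 0.187, "claw": 0.45}, {"tx": 54, "ty": 225, "tz": 8, "rx": 0, "ry": 0, "rz": 0.187, "claw": 0.45}]}}

```text
time_s: 29.1
ee_pos: [0.4457, 0.0289, -0.0161]
orientation: [-2.25, 2.191, -0.001]
ft_force: [1.0, 0.1, -0.2]
width: 0.0302
gripper_force: 39.8
```

{"name": "send_rows", "arguments": {"motion": [{"tx": 0, "ty": 0, "tz": 2, "rx": 0, "ry": 0, "rz": 0, "claw": 0.45}, {"tx": 0, "ty": 0, "tz": 4, "rx": 0, "ry": 0, "rz": 0, "claw": 0.45}, {"tx": 0, "ty": 0, "tz": 4, "rx": 0, "ry": 0, "rz": 0, "claw": 0.45}]}}

```text
time_s: 29.48
ee_pos: [0.4449, 0.0287, -0.0209]
orientation: [-2.251, 2.192, -0.0]
ft_force: [0.2, 0.6, -0.8]
width: 0.0301
gripper_force: 39.9
```

{"name": "send_rows", "arguments": {"motion": [{"tx": 0, "ty": 0, "tz": 0, "rx": 0, "ry": 0, "rz": 0, "claw": 0.2}, {"tx": 0, "ty": 0, "tz": 0, "rx": 0, "ry": 0, "rz": 0, "claw": 0}, {"tx": 0, "ty": 0, "tz": 0, "rx": 0, "ry": 0, "rz": 0, "claw": -0.15}, {"tx": 0, "ty": 0, "tz": -30, "rx": 0, "ry": 0, "rz": 0, "claw": -0.15}, {"tx": 0, "ty": 0, "tz": -80, "rx": 0, "ry": 0, "rz": 0, "claw": -0.15}, {"tx": 0, "ty": 0, "tz": -140, "rx": 0, "ry": 0, "rz": 0, "claw": -0.15}, {"tx": 0, "ty": 0, "tz": -200, "rx": 0, "ry": 0, "rz": 0, "claw": -0.15}, {"tx": -60, "ty": 0, "tz": -200, "rx": 0, "ry": 0, "rz": 0, "claw": -0.15}, {"tx": -120, "ty": 0, "tz": -200, "rx": 0, "ry": 0, "rz": 0, "claw": -0.15}, {"tx": -180, "ty": 0, "tz": -200, "rx": 0, "ry": 0, "rz": 0, "claw": -0.15}, {"tx": -220, "ty": 0, "tz": -200, "rx": 0, "ry": 0, "rz": 0, "claw": -0.15}, {"tx": -220, "ty": 0, "tz": -200, "rx": 0, "ry": 0, "rz": 0, "claw": -0.15}]}}

```text
time_s: 30.98
ee_pos: [0.4385, 0.2508, 0.1783]
orientation: [2.253, -2.188, -0.0]
ft_force: [0.4, -1.2, 0.1]
width: 0.049
gripper_force: 0.0
```

```bash
python3 - <<'E'
from h import *
t=eyes.camera("top"); d=eyes.camera("scene")
a=np.radians(1.55); Rm=np.array([[np.cos(a),np.sin(a)],[-np.sin(a),np.cos(a)]])
for c in ("top","scene"):
  for q in ("carabiner","key_box","bike_light","votive_jar","wax_tin","boot_brush","padlock"):
    print(c,q,[(np.round(r["at"],3).tolist(),(Rm@(np.array(r["at"])[:2]*1000-[448.6,-100])).round(0).tolist(),round(r["p"],2)) for r in spotter.look_for(c,q)[:5] if r["at"][0]<.5 or q=="wax_tin"])
A=cv2.resize(t["pixels"][210:310,240:480,::-1],(720,300),interpolation=2); B=cv2.resize(d["pixels"][130:230,210:400,::-1],(570,300),interpolation=2)
cv2.imwrite("pics/fin.png",np.vstack([A,np.pad(B,((0,0),(0,150),(0,0)))]))
E
```

```text
top carabiner [([0.444, 0.031, 0.011], [-1.0, 131.0], 0.7), ([0.441, 0.138, 0.036], [-1.0, 239.0], 0.67)]
top key_box [([0.445, -0.055, 0.03], [-3.0, 45.0], 0.95)]
top bike_light [([0.446, -0.138, 0.028], [-3.0, -38.0], 0.93)]
top votive_jar [([0.446, -0.225, 0.028], [-6.0, -125.0], 0.76)]
top wax_tin [([0.666, 0.208, 0.042], [225.0, 302.0], 0.87)]
top boot_brush [([0.438, 0.138, 0.04], [-5.0, 239.0], 0.72)]
top padlock [([0.45, -0.335, 0.018], [-5.0, -235.0], 0.59)]
scene carabiner [([0.458, 0.142, 0.035], [16.0, 242.0], 0.71), ([0.451, 0.029, 0.009], [6.0, 129.0], 0.42)]
scene key_box [([0.459, -0.054, 0.03], [11.0, 46.0], 0.82), ([0.456, -0.332, 0.016], [1.0, -232.0], 0.2)]
scene bike_light [([0.46, -0.137, 0.029], [11.0, -38.0], 0.54), ([0.464, 0.142, 0.035], [22.0, 241.0], 0.51)]
scene votive_jar [([0.467, -0.229, 0.045], [15.0, -129.0], 0.88)]
scene wax_tin [([0.67, 0.21, 0.041], [229.0, 304.0], 0.79)]
scene boot_brush [([0.461, 0.142, 0.036], [19.0, 242.0], 0.88), ([0.456, -0.332, 0.016], [1.0, -232.0], 0.36)]
scene padlock [([0.457, -0.333, 0.014], [2.0, -233.0], 0.52)]
```

View pics/fin.png

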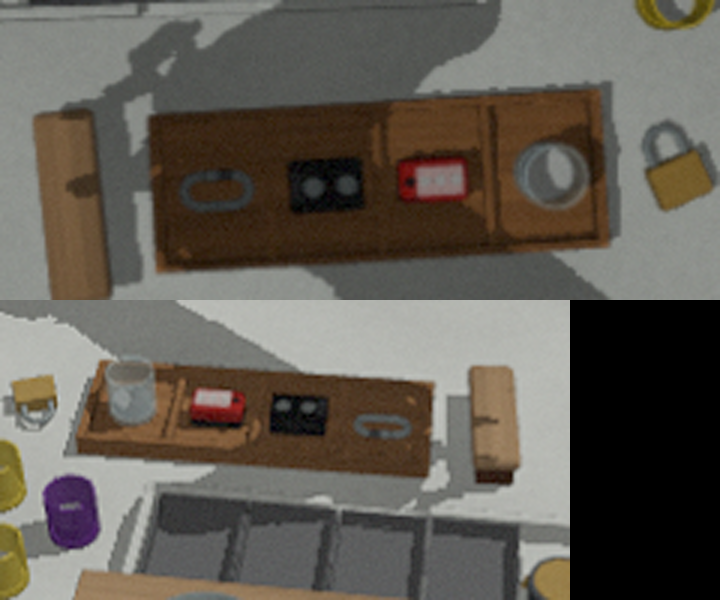

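The final picture shows all four in their wells, in order: carabiner (215,190), key box (327,185), light (432,180) and jar (552,175). The bins are empty, and the brush, padlock and tin are where they started. Handing in.

```bash
python3 -c "
from bench import manip
print(manip.sign_off())"
```

```text
the job is handed in; nothing more can be done
None
```

The carabiner, key box, bike light and jar are each in their matching caddy well, in the same left-to-right order, lying flat with the jar upright. The bystanders were left where they stood, and the job was handed in at about 31 s; no verdict came back.

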